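# Set the metering valve and tighten its lock ring

## Robot

A 6-joint arm with a two-finger parallel gripper is mounted at the origin on a cart in front of the work surface, level with it; the furniture and walls round the work are solid. World frame = base frame: x ahead of the robot, y to its left, z up, the work surface at z = 0. Lengths are in m, angles in rad, forces in N, time in s.
With the tool pointing down it reaches from about 0.325 to 0.85 m from the base axis. Payload 15.5 kg.
Tool frame: the origin (TCP) lies at the very end of the fingers, on their centre line; the grasp point (between the pads) lies 19 mm behind it; z points along the fingers, y is the direction in which the jaws open and shut (so a half turn about z gives the same grasp; the last joint's range is limited). The gripper opens to 91 mm and grips with 3 to 60 N. Pads are 32 mm wide; open, the fingers measure 118 mm over their backs; the gripper's body (76 mm by 178 mm) begins 60 mm behind the grasp point.
Start: joints at [-1.341, 0.494, 1.345, -0, 1.302, -0.096], TCP at [0.2, -0.592, 0.186] pointing down, gripper open.
Joint ranges: [-2.91, 2.91], [-0.82, 2.16], [0.22, 2.67], [-1.22, 4.37], [0.12, 2.79], [-3.08, 3.08]. Speed limits (rad/s): [1.89, 1.89, 2.57, 3.01, 3.01, 3.01].

## Interface

Orientations are given as [roll, pitch, yaw] about the fixed x, y, z axes, in that order (R = Rz(yaw) Ry(pitch) Rx(roll)).
In Python, from station import r, camera, calibration gives the robot as it stands.
- The arm moves only by the tool apply_moves, never from a script. Its argument "commands" is a list of rows, each a list of 7 numbers: the shift along the tool's x, y, z in units of 40 mm (1.0 is 40 mm), then the turn, a rotation vector about the tool's x, y, z in units of 8 degrees (1.0 is 8 degrees), then the opening, from 0 (shut) to 1 (fully open). In form: [[x, y, z, wx, wy, wz, hand], ...]. A call has 1 to 5 rows; each row shifts and turns the commanded pose from where the row before left it, along the tool's axes as they then stand; what a row does not reach is not made up. A row lasts 1/8 s, in which the tool goes at most 62.5 mm and 10.7 degrees, less where a joint would pass 70% of its speed; a pose out of reach is approached as far as the arm can. A call is refused whole if a number of a shift passes 1 or a number of a turn 1, either way. A call with a gripper value outside its range is refused whole. The fingers move at their own pace and stop on an object; "grip_force" is the grip in N (left out, the last holds). Time passes only in rows, so rows that do not move let the fingers close. It gives the time, the measured TCP pose, the force and the opening at its end, in the units of the state.
- r.sense(): the state, without advancing time (a new reading comes with each control period).
- camera(name): name is "scene" or "top" or "wrist"; returns the picture (400x640x3 uint8, red, green, blue); there is no depth.
- calibration(name): a dict with "fovy" (degrees; the focal length in pixels is half the picture's height over the tangent of half this angle, whatever the lens; pixels are square), "cx", "cy" (the principal point, pixels), "rvec" (rotation vector, rad) and "tvec" (3), from world to camera coordinates, as OpenCV has them; the wrist camera has in their place "tool_from_camera" (4x4, takes a point from camera to tool coordinates, whose origin is the TCP and whose axes are the flange's). Camera axes: x right, y down, z forward; pixel columns grow to the right and rows downward; lengths in m; the calibration is good to about 2 mm. A picture is of the moment at which its call begins: read the wrist's pose just before it. calibration takes no time and is no camera call.
- r.sign_off(): hands the job in, once; it reports no verdict.
The state is a dict: "t": time; "qpos": joint angles; "joint_velocities": joint speeds; "effort": joint torques, N m; "position": TCP position; "ee_rot": TCP orientation; "force": force on the tool from outside, world axes, zero at the start; "moment": the same for the moment, N m; "width": finger opening in m.
Only numpy, scipy, OpenCV 4.12 (cv2) and the standard library are available. Lean on these libraries where they do the work, as an engineer would, in place of code of your own. Each camera call takes 0.05 s, during which the arm holds its last target.

## Task

Turn the black knob of the metering valve clockwise until its white pointer meets the red mark on the scale. Then turn the lock ring below the knob clockwise by its blue ear until it bites, and on until it is firmly tight (about 1.1 N m, which is 16 N pushed at the middle of the ear), but do not overtighten it. Leave the pointer on the red mark, and do not knock the vial, the dropper bottle or the flow meter beside the valve.

Things in the scene. Friction and masses are not known exactly. Their poses are not given: they have to be found in the camera images.
- valve_stand: Fixed valve: aluminium foot plate 150 (x) x 110 x 12 mm with an upright brass valve body, 60 mm across; ports along +y and -y reach 60 mm out, 47 mm high. Origin: centre of the plate's underside, on the upright turning axis of knob and lock ring. On its +x side a white scale sector (radius 42 to 64 mm, 0.95 rad either side of +x, top 81 mm high) stands on a post.
- knob_grip (a point): On the turning axis, 106 mm above the worktop: grasp of the black knob's upright bar, 42 mm long, 14 mm thick, 84 to 116 mm high, on a round skirt of radius 26 mm (top at 84 mm). The bar lies along the line from the axis to the pointer tip. The knob turns stiffly (0.06 N m) and stays where it is left; 0.5 to 1.5 rad clockwise seen from above brings it to the mark.
- pointer_tip (a point): Tip of the knob's white pointer, 40 mm from the axis, 83 mm above the worktop; it turns with the knob.
- mark_tip (a point): Inner end of the red setting mark clipped firmly to the white scale: the place, 40 mm from the axis and 83 mm high, where the pointer tip must come. The mark stands 3 mm proud of the scale and does not move.
- ear_grip (a point): Centre of the lock ring's upright blue ear, 68 mm from the axis, 83 mm above the worktop. The ear is a blade 36 mm long (50 to 86 mm from the axis), 10 mm thick, 56 to 98 mm high, set radially. Tightens clockwise seen from above: runs almost freely (0.05 N m) for 0.3 to 1.15 rad, different every time and not visible, then bites on the washer.
- washer_tab (a point): Tab on the copper washer under the lock ring, 30 mm from the axis, 52 mm high. Still until the bite; then turns with the ring, which now needs 0.6 N m about the axis (9 N at mid-ear; if the ear is pinched, part of it acts as twist on the hand) plus 3.5 N m per rad. Tight from 0.07 rad past the bite (0.85 N m), best at 0.15 (1.1 N m), crushed at 0.27 (1.5 N m, 8 mm at the tab). Hardly springs back.
- vial_mid (a point): Bystander: a small white sample vial with a red cap, 23 mm across, 52 mm high, standing left of the valve; point half-way up.
- dropper_mid (a point): Bystander: a brown glass dropper bottle, 33 mm across, 102 mm high, standing right of the valve; point half-way up.
- meter_mid (a point): Bystander: a grey hand-held flow meter lying behind the valve, 121 x 67 x 30 mm; point half-way up.

How it is judged:
By the outcome, as a careful person would: the job done as asked, in the order asked, and still so for the second after the job is handed in, with the robot touching nothing.
It also fails if it takes over 58 s, if anything falls off the work surface, if the arm or the gripper's body presses on something with over 40 N, if the wrist force passes 120 N, or if a joint passes its speed limit or range.

## Working session

There is one attempt and no reset: what is moved stays moved. The work goes in short steps, Python scripts to look and compute and a tool call to move; the robot and the scene stay as the last step left them, time stands still between calls to the robot, and variables do not carry over. Pictures are saved under pics/ and viewed, and the job is handed in when it is done.

Besides the shell and the picture viewer there is one more tool, called after ">>>" as name(argument=value, ...), one argument or row to a line, values as JSON. apply_moves: Moves the arm, as the interface text tells. Its arguments: {"type":"object","properties":{"commands":{"type":"array","items":{"type":"array","items":{"type":"number"}}},"grip_force":{"type":"number"}},"required":["commands"]}

```bash
ls; mkdir -p pics; python3 - <<'E'
from station import r,camera,calibration
import cv2,numpy as np
print(r.sense())
for n in ["scene","top","wrist"]:
    print(n,calibration(n))
for n in ["scene","top"]:
    cv2.imwrite(f"pics/{n}0.png",camera(n)[:,:,::-1])
E
```

```text
pics
{'t': 0.0, 'qpos': array([-1.34048099e+00,  4.94204840e-01,  1.34610853e+00,  3.09098028e-05,
        1.30250909e+00, -9.54917435e-02]), 'joint_velocities': array([ 1.55179066e-04,  1.78547974e-03,  8.54794326e-05,  3.39407506e-04,
        5.25381586e-04, -5.58829368e-04]), 'effort': array([ 2.64415758e-03, -8.78823209e+01, -3.81869745e+01,  7.08151585e-02,
        5.31275163e-02, -6.56158136e-05]), 'position': array([ 0.19997179, -0.5917181 ,  0.18583248]), 'ee_rot': array([-3.14037129e+00, -1.46916279e-04,  3.25798780e-01]), 'force': array([ 0.22188976,  0.14142394, -0.57756226]), 'moment': array([-0.03024736,  0.00676639,  0.04322632]), 'width': 0.09124224331775327}
scene {'fovy': 44.08010264438463, 'cx': 318.48411942542464, 'cy': 199.35629073182847, 'rvec': array([ 0.88582144, -2.56123261,  1.04744081]), 'tvec': array([0.51750925, 0.32937269, 0.78057824])}
top {'fovy': 51.070902193858835, 'cx': 322.44500039272333, 'cy': 200.74932188570466, 'rvec': array([ 2.13537781, -2.16894259,  0.138745  ]), 'tvec': array([0.07090652, 0.6294241 , 0.88379069])}
wrist {'fovy': 63.04051804158415, 'cx': 319.84279010025864, 'cy': 203.09387985126205, 'tool_from_camera': array([[ 2.02935791e-04, -9.70190341e-01, -2.42344098e-01,
         6.70046406e-02],
       [ 9.99999911e-01,  2.86695939e-04, -3.10359764e-04,
         1.20658676e-04],
       [ 3.70587114e-04, -2.42344014e-01,  9.70190312e-01,
        -1.98126611e-01],
       [ 0.00000000e+00,  0.00000000e+00,  0.00000000e+00,
         1.00000000e+00]])}
```

View pics/scene0.png

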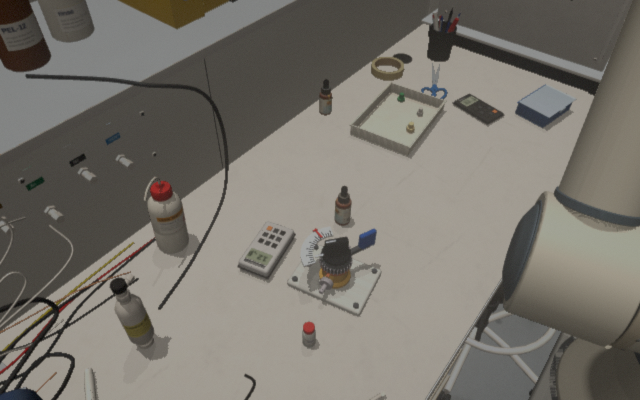

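View pics/top0.png

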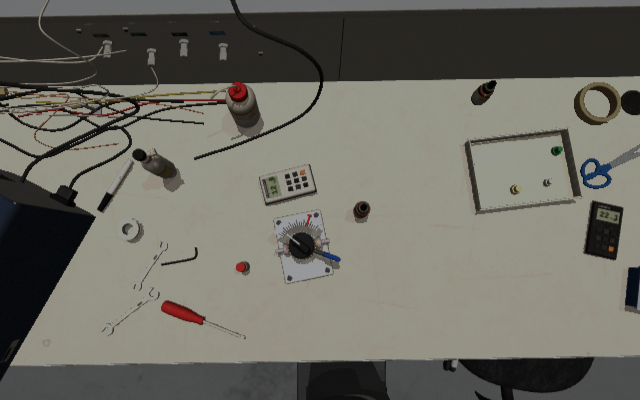

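The top view shows the valve at about (303,247), the red mark at (309,219), the white pointer towards upper-left (288,236) and the ear at (327,257). Next I'll zoom in and measure.

```bash
cat > h.py <<'E'
import numpy as np,cv2
from station import r,camera,calibration
def cal(n):
    c=calibration(n); f=200/np.tan(np.radians(c['fovy'])/2)
    K=np.array([[f,0,c['cx']],[0,f,c['cy']],[0,0,1]])
    if 'rvec' in c:
        R=cv2.Rodrigues(c['rvec'])[0]; t=c['tvec']
    else:
        s=r.sense(); T=np.eye(4)
        from scipy.spatial.transform import Rotation as Ro
        T[:3,:3]=Ro.from_euler('xyz',s['ee_rot']).as_matrix(); T[:3,3]=s['position']
        M=np.linalg.inv(T@c['tool_from_camera']); R=M[:3,:3]; t=M[:3,3]
    return K,R,t
def onplane(C,uv,z):
    K,R,t=C; o=-R.T@t
    d=R.T@np.linalg.inv(K)@np.array([uv[0],uv[1],1.]); return o+d*(z-o[2])/d[2]
def proj(C,p):
    K,R,t=C; q=K@(R@np.asarray(p,float)+t); return q[:2]/q[2]
E
python3 - <<'E'
import cv2,numpy as np
from h import *
im=cv2.imread('pics/top0.png')
cv2.imwrite('pics/topz.png',cv2.resize(im[190:290,230:380],None,fx=5,fy=5,interpolation=cv2.INTER_CUBIC))
im2=cv2.imread('pics/scene0.png')
cv2.imwrite('pics/scz.png',cv2.resize(im2[210:320,270:400],None,fx=5,fy=5,interpolation=cv2.INTER_CUBIC))
C=cal('top')
hsv=cv2.cvtColor(im,cv2.COLOR_BGR2HSV)
def mask(lo,hi,box):
    m=cv2.inRange(hsv,np.array(lo),np.array(hi)); z=np.zeros_like(m); a,b,c,d=box; z[b:d,a:c]=m[b:d,a:c]; ys,xs=np.nonzero(z); return xs,ys
x,y=mask((100,120,50),(130,255,255),(300,230,360,280)); print('ear',x.mean(),y.mean(),len(x),x.min(),x.max(),onplane(C,(x.mean(),y.mean()),.098))
for l in ((0,120,80),(170,120,80)):
  x,y=mask(l,(l[0]+9,255,255),(295,205,325,235)); print('mark',list(zip(x,y)))
print('meter',onplane(C,(288,184),.03),'drop',onplane(C,(362,208),.1),'vial',onplane(C,(242,267),.052))
print('plate corners',[onplane(C,p,.012) for p in ((276,219),(323,210),(335,274),(287,283))])
E
```

```text
ear 331.35820895522386 256.6119402985075 67 324 339 [0.50787152 0.04459019 0.098     ]
mark [(np.int64(308), np.int64(214)), (np.int64(308), np.int64(215)), (np.int64(309), np.int64(215)), (np.int64(310), np.int64(215)), (np.int64(311), np.int64(215)), (np.int64(309), np.int64(216)), (np.int64(310), np.int64(216)), (np.int64(311), np.int64(216)), (np.int64(308), np.int64(217)), (np.int64(309), np.int64(217)), (np.int64(308), np.int64(218)), (np.int64(309), np.int64(218)), (np.int64(308), np.int64(219)), (np.int64(309), np.int64(219)), (np.int64(307), np.int64(220)), (np.int64(308), np.int64(220)), (np.int64(307), np.int64(221)), (np.int64(308), np.int64(221)), (np.int64(307), np.int64(222)), (np.int64(308), np.int64(222)), (np.int64(307), np.int64(223)), (np.int64(308), np.int64(223)), (np.int64(306), np.int64(224)), (np.int64(307), np.int64(224)), (np.int64(307), np.int64(225))]
mark []
meter [0.67122423 0.13803088 0.03      ] drop [ 0.60633963 -0.02041086  0.1       ] vial [0.488687   0.23553859 0.052     ]
plate corners [array([0.59425374, 0.1671558 , 0.012     ]), array([0.61311197, 0.06019338, 0.012     ]), array([0.46918954, 0.03566959, 0.012     ]), array([0.45107889, 0.14279758, 0.012     ])]
```

View pics/topz.png

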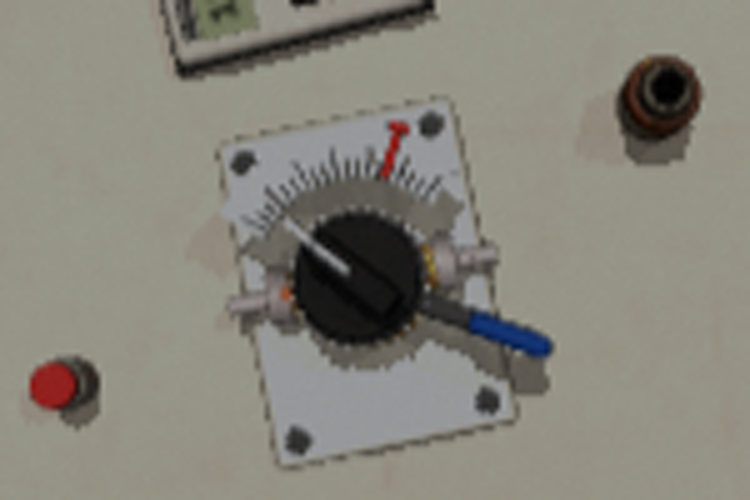

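View pics/scz.png

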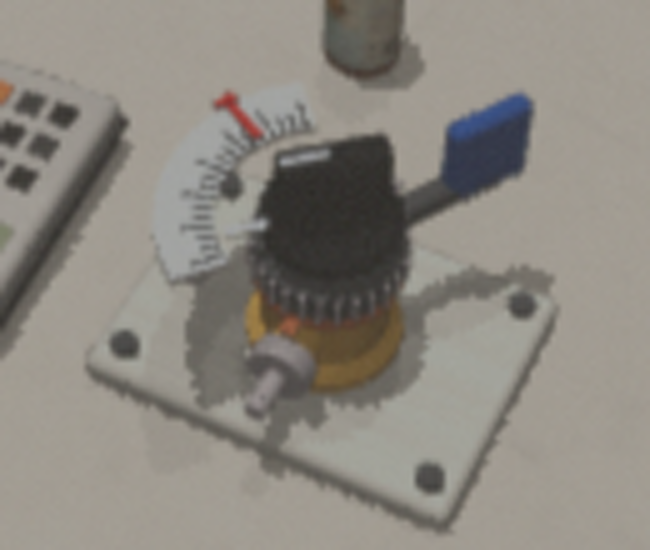

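The top zoom shows the plate square on at about (303,247), with the pointer tip at about (287.6,233.8) and the mark's inner end at about (307,225.6). The blue ear runs from (324,254) to (340,260). I'll work out the angles from these.

```bash
cat >> h.py <<'E'
from scipy.spatial.transform import Rotation as Ro
def plan(target,yaw):
    """remaining shift in tool axes (units) and yaw turn (units, about tool z)"""
    s=r.sense(); R=Ro.from_euler('xyz',s['ee_rot'])
    d=R.inv().apply(np.asarray(target)-s['position'])/.04
    dR=(R.inv()*Ro.from_euler('xyz',[np.pi,0,yaw])).as_rotvec()
    print('t',round(s['t'],2),'pos',s['position'].round(4),'rpy',s['ee_rot'].round(3),'shift units',d.round(2),'turn units',(np.degrees(dR)/8).round(2))
E
python3 - <<'E'
from h import *
C=cal('top'); S=cal('scene')
c=np.array([.5319,.1015])
for nm,uv,z in (('ptr',(287.6,233.8),.083),('mark',(307,225.6),.084),('ear',(332.4,257),.098),('knobtop?',(302.6,246.2),.084)):
    p=onplane(C,uv,z)[:2]; v=p-c; print(nm,p.round(4),np.hypot(*v).round(4),np.degrees(np.arctan2(v[1],v[0])).round(1))
# scene check: pointer tip zoom(240,228)? mark (258,135), ear
for nm,uv,z in (('ptr',(270+235/5,210+232/5),.083),('mark',(270+258/5,210+135/5),.084)):
    p=onplane(S,uv,z)[:2]; v=p-c; print(nm,p.round(4),np.hypot(*v).round(4),np.degrees(np.arctan2(v[1],v[0])).round(1))
im=cv2.imread('pics/scene0.png')
for p in [(270+90/5,210+358/5),(270+448/5,210+522/5),(270+553/5,210+292/5)]: print(onplane(S,p,.012).round(4))
plan([.532,.1015,.24],np.radians(0))
E
```

```text
ptr [0.5565 0.1349] 0.0415 53.6
mark [0.5729 0.0941] 0.0417 -10.2
ear [0.5071 0.0425] 0.064 -112.8
knobtop? [0.5302 0.1037] 0.0028 127.2
ptr [0.5536 0.1371] 0.0417 58.6
mark [0.5741 0.0972] 0.0425 -5.8
[0.593 0.174 0.012]
[0.4477 0.1485 0.012 ]
[0.4733 0.0405 0.012 ]
t 0.1 pos [ 0.2    -0.5918  0.1859] rpy [-3.141 -0.     0.326] shift units [ 13.41 -13.76  -1.34] turn units [-0.01  0.    2.33]
```

>>> apply_moves(
  commands=[
    [0.9,-0.92,-0.1,0,0,0,1],
    [0.9,-0.92,-0.1,0,0,0,1],
    [0.9,-0.92,-0.1,0,0,0,1],
    [0.9,-0.92,-0.1,0,0,0,1],
    [0.9,-0.92,-0.1,0,0,0,1],
  ],
)

```text
t: 0.72
position: [0.312, -0.3586, 0.2064]
ee_rot: [-3.141, -0.0, 0.326]
force: [1.7, -0.8, -0.5]
width: 0.0912
```

>>> apply_moves(
  commands=[
    [0.9,-0.92,-0.1,0,0,0,1],
    [0.9,-0.92,-0.1,0,0,0,1],
    [0.9,-0.92,-0.1,0,0,0,1],
    [0.9,-0.92,-0.1,0,0,0,1],
    [0.9,-0.92,-0.1,0,0,0,1],
  ],
)

```text
t: 1.35
position: [0.4237, -0.1266, 0.2265]
ee_rot: [-3.142, 0.0, 0.326]
force: [0.5, -0.4, -0.2]
width: 0.0916
```

>>> apply_moves(
  commands=[
    [0.9,-0.92,-0.1,0,0,0,0.7],
    [0.9,-0.92,0,0,0,0,0.45],
    [0.8,-0.92,0,0,0,-1,0.45],
    [0,0,0,0,0,-1,0.45],
    [0,0,0,0,0,-1,0.45],
  ],
)

```text
t: 1.98
position: [0.4864, 0.0104, 0.2301]
ee_rot: [-3.141, 0.001, 0.751]
force: [0.2, 0.4, -1.2]
width: 0.0442
```

```bash
python3 - <<'E'
from h import *
plan([.532,.1015,.24],.97)
cv2.imwrite('pics/w1.png',camera('wrist')[:,:,::-1])
E
```

```text
t 1.98 pos [0.4864 0.0104 0.2301] rpy [-3.141e+00  1.000e-03  7.510e-01] shift units [ 2.39 -0.89 -0.25] turn units [-0.    0.   -1.57]
```

View pics/w1.png

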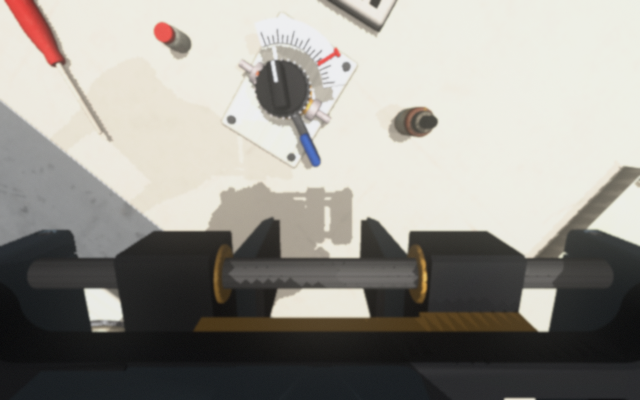

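The wrist view shows the valve at about (285,88), with the pointer up, the mark at (330,55) and the ear at (312,150). I'll move closer for a finer look.

>>> apply_moves(
  commands=[
    [0.6,-0.45,0,0,0,0,0.45],
    [0.6,-0.45,0,0,0,0,0.45],
    [0,0,0,0,0,-0.8,0.45],
    [0,0,0,0,0,-0.77,0.45],
    [0,0,0,0,0,0,0.45],
  ],
)

```text
t: 2.65
position: [0.4973, 0.0686, 0.2303]
ee_rot: [-3.141, 0.0, 0.962]
force: [-0.2, -0.8, -0.2]
width: 0.041
```

```bash
python3 - <<'E'
from h import *
plan([.532,.1015,.24],.97)
C=cal('wrist'); im=camera('wrist')[:,:,::-1].copy()
np.savez('w2.npz',K=C[0],R=C[1],t=C[2])
cv2.imwrite('pics/w2.png',im)
p=proj(C,[.532,.1015,.1]).astype(int); print(p)
x0,y0=max(p[0]-110,0),max(p[1]-90,0)
print(x0,y0)
cv2.imwrite('pics/w2z.png',cv2.resize(im[y0:y0+190,x0:x0+240],None,fx=3,fy=3,interpolation=cv2.INTER_CUBIC))
E
```

```text
t 2.65 pos [0.4973 0.0686 0.2303] rpy [-3.141  0.     0.962] shift units [ 1.17  0.24 -0.24] turn units [-0.    0.   -0.06]
[330 142]
220 52
```

View pics/w2z.png

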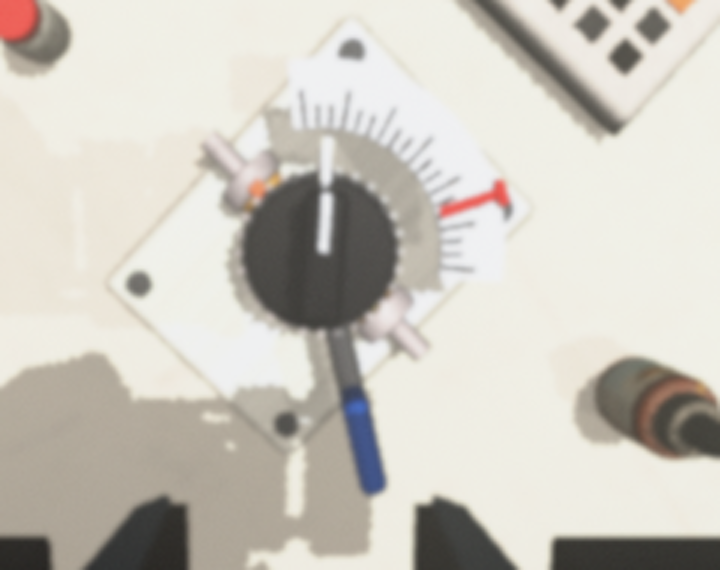

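The zoom (3x, origin 220,52) shows the skirt centre at about (321,250) and the pointer tip at (328,136). The mark's inner end is at (441,212) and the ear runs from (355,392) to (374,490).

```bash
python3 - <<'E'
from h import *
d=np.load('w2.npz'); C=(d['K'],d['R'],d['t'])
f=lambda x,y,z: onplane(C,(220+x/3,52+y/3),z)[:2]
cs=[f(350,15,.012),f(108,283,.012),f(290,452,.012),f(533,208,.012)]
c1=np.mean(cs,0); c2=f(321,250,.084); print('plate c',c1,'skirt c',c2)
for c in (c1,c2):
  for nm,x,y,z in (('ptr',328,136,.083),('mark',441,212,.084),('ear in',354,395,.098),('ear out',373,490,.098)):
    v=f(x,y,z)-c; print(nm,f(x,y,z).round(4),np.hypot(*v).round(4),np.degrees(np.arctan2(v[1],v[0])).round(1))
v=f(327,192,.116)-f(323,252,.116);print('bar',np.degrees(np.arctan2(v[1],v[0])))
E
```

```text
plate c [0.53317906 0.10741744] skirt c [0.53340043 0.10849686]
ptr [0.5567 0.1381] 0.0386 52.5
mark [0.5743 0.0955] 0.0428 -16.2
ear in [0.5151 0.0625] 0.0484 -111.9
ear out [0.5016 0.0306] 0.083 -112.4
ptr [0.5567 0.1381] 0.0376 51.8
mark [0.5743 0.0955] 0.0429 -17.6
ear in [0.5151 0.0625] 0.0495 -111.7
ear out [0.5016 0.0306] 0.0841 -112.2
bar 51.54311840809857
```

```bash
python3 - <<'E'
from h import *
d=np.load('w2.npz'); C=(d['K'],d['R'],d['t'])
print(onplane(C,(220+323/3,52+252/3),.116),onplane(C,(220+327/3,52+192/3),.116))
plan([.533,.107,.088],.916)
E
```

```text
[0.53374984 0.10906106 0.116     ] [0.54505843 0.12329989 0.116     ]
t 2.7 pos [0.4973 0.0685 0.2303] rpy [-3.141  0.     0.96 ] shift units [1.3  0.18 3.56] turn units [-0.    0.    0.31]
```

>>> apply_moves(
  commands=[
    [0.65,0.1,0,0,0,0.3,0.45],
    [0.65,0.1,0.7,0,0,0,0.45],
    [0,0,0.9,0,0,0,0.45],
    [0,0,0.9,0,0,0,0.45],
    [0,0,0,0,0,0,0.45],
  ],
)

```text
t: 3.32
position: [0.5327, 0.1057, 0.1286]
ee_rot: [-3.138, 0.003, 0.919]
force: [-0.5, 0.1, 0.7]
width: 0.0411
```

```bash
python3 - <<'E'
from h import *
plan([.533,.107,.088],.916)
im=camera('wrist')[:,:,::-1]
cv2.imwrite('pics/w3.png',im)
E
```

```text
t 3.33 pos [0.5327 0.1057 0.1286] rpy [-3.138e+00  3.000e-03  9.190e-01] shift units [ 0.03 -0.01  1.01] turn units [-0.02  0.02  0.02]
```

View pics/w3.png

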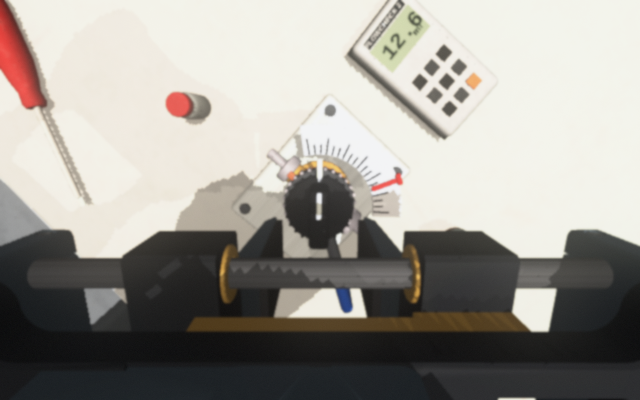

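The bar stripe sits at column 319, which is on the tool's centre line, and the mark is at (375,188). I'll lower and grip.

>>> apply_moves(
  commands=[
    [0,0,0.5,0,0,0,0.45],
    [0,0,0.5,0,0,0,0.45],
    [0,0,0,0,0,0,0.1],
    [0,0,0,0,0,0,0.0],
    [0,0,0,0,0,0,0.0],
  ],
  grip_force=20,
)

```text
t: 4.0
position: [0.5352, 0.1061, 0.0916]
ee_rot: [3.14, -0.001, 0.922]
force: [-1.0, 0.5, -0.0]
width: 0.0142
```

```bash
python3 - <<'E'
from h import *
plan([.533,.107,.088],.916); s=r.sense(); print(s['width'],s['force'],s['moment'])
im=camera('wrist')[:,:,::-1]
cv2.imwrite('pics/w4.png',cv2.resize(im[110:240,220:460],None,fx=3,fy=3,interpolation=cv2.INTER_CUBIC))
E
```

```text
t 4.0 pos [0.5352 0.1061 0.0916] rpy [ 3.14e+00 -1.00e-03  9.22e-01] shift units [-0.01 -0.06  0.09] turn units [ 0.01 -0.01  0.04]
0.014166256254109688 [-1.00566825  0.45166998 -0.00828929] [-0.03655468 -0.02102705 -0.02472679]
```

View pics/w4.png

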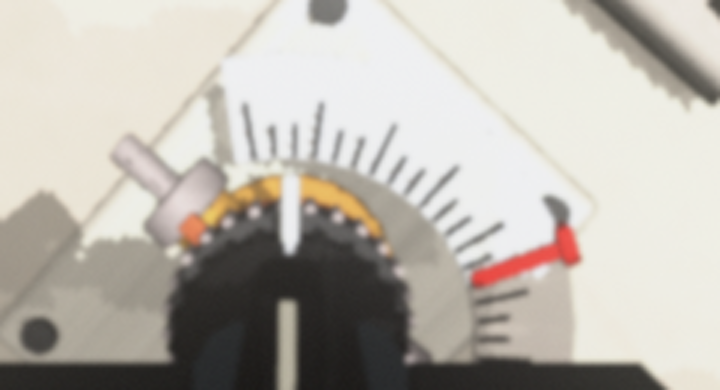

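```bash
python3 - <<'E'
from h import *
C=cal('wrist'); s=r.sense()
f=lambda x,y,z: onplane(C,(220+x/3,110+y/3),z)[:2]
t=f(290,173,.083); m=f(474,281,.084)
y=s['ee_rot'][2]
for yaw in (y,):
  c=t-.040*np.array([np.cos(yaw),np.sin(yaw)])
  v=m-c; w=t-s['position'][:2]; print('axis',c,'tip rel angle',np.degrees(np.arctan2(w[1],w[0])),'yaw',np.degrees(yaw),'mark r',np.hypot(*v),'ang',np.degrees(np.arctan2(v[1],v[0])), 'tip r from tcp',np.hypot(*w))
  v=m-s['position'][:2]; print('from tcp',np.hypot(*v),np.degrees(np.arctan2(v[1],v[0])))
E
```

```text
axis [0.53232077 0.10654243] tip rel angle 56.47009749313112 yaw 52.810708107605144 mark r 0.04317215068057434 ang -14.488513017378025 tip r from tcp 0.0388356931314759
from tcp 0.04040604428052805 -14.75876732075714
```

>>> apply_moves(
  commands=[
    [0,0,0,0,0,0.8,0],
    [0,0,0,0,0,0.8,0],
    [0,0,0,0,0,0.8,0],
    [0,0,0,0,0,0.8,0],
    [0,0,0,0,0,0.8,0],
  ],
)

```text
t: 4.68
position: [0.5347, 0.106, 0.0909]
ee_rot: [3.141, -0.001, 0.36]
force: [1.0, -0.3, -0.5]
width: 0.0009
```

>>> apply_moves(
  commands=[
    [0,0,0,0,0,0.8,0],
    [0,0,0,0,0,0.8,0],
    [0,0,0,0,0,0.8,0],
    [0,0,0,0,0,0.8,0],
    [0,0,0,0,0,0,0],
  ],
)

```text
t: 5.3
position: [0.5347, 0.106, 0.0908]
ee_rot: [-3.141, -0.001, -0.083]
force: [-0.3, -0.2, -0.9]
width: 0.0007
```

```bash
cat > k.py <<'E'
from h import *
import sys
plan([.533,.107,.088],-.24); s=r.sense(); print(s['width'],s['force'],s['moment'])
im=camera('wrist')[:,:,::-1]
cv2.imwrite(sys.argv[1],cv2.resize(im[110:240,220:460],None,fx=3,fy=3,interpolation=cv2.INTER_CUBIC))
E
python3 k.py pics/w5.png
```

```text
t 5.3 pos [0.5347 0.106  0.0908] rpy [-3.141e+00 -1.000e-03 -8.300e-02] shift units [-0.04 -0.02  0.07] turn units [-0.   -0.    1.12]
0.0007410833197905053 [-0.29228369 -0.18991778 -0.94839408] [0.03033399 0.04694514 0.01238769]
```

View pics/w5.png

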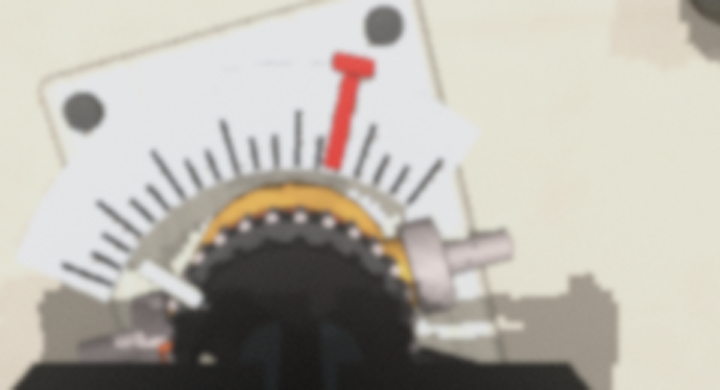

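The fingers shut fully and the pointer did not move, so the grip failed. I'll look at the other views.

```bash
python3 - <<'E'
from h import *
im=camera('scene')[:,:,::-1]
cv2.imwrite('pics/s6.png',cv2.resize(im[190:320,260:420],None,fx=4.5,fy=4.5,interpolation=cv2.INTER_CUBIC))
im=camera('wrist')[:,:,::-1]
cv2.imwrite('pics/w6.png',im)
E
```

```text
(no output)
```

View pics/s6.png

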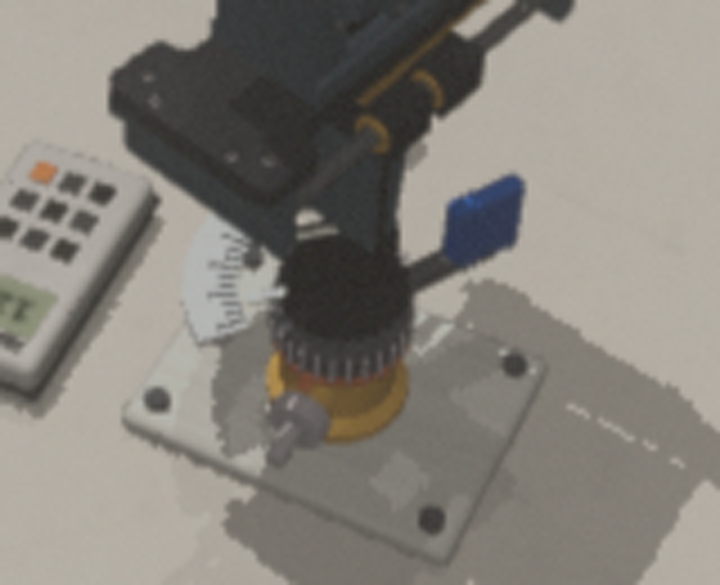

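View pics/w6.png

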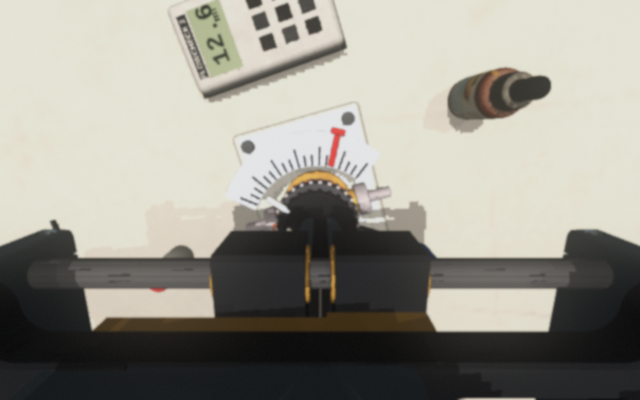

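```bash
python3 - <<'E'
from h import *
S=cal('scene'); s=r.sense()
print('tcp',(proj(S,s['position'])-[260,190])*4.5)
c=np.array([.533,.1065])
for ang in (54,-126):
  for rr in (21,):
    p=c+.001*rr*np.array([np.cos(np.radians(ang)),np.sin(np.radians(ang))])
    print(ang,(proj(S,[*p,.116])-[260,190])*4.5,(proj(S,[*p,.084])-[260,190])*4.5)
print('skirt c',(proj(S,[*c,.084])-[260,190])*4.5)
W=cal('wrist')
print('wrist tcp',proj(W,s['position']),'axis116',proj(W,[*c,.116]),'axis84',proj(W,[*c,.084]))
print(s['width'],s['effort'],s['qpos'])
E
```

```text
tcp [342.79475513 261.84420971]
54 [295.83164902 234.81800139] [294.13354582 286.08782447]
-126 [398.85908477 212.36482327] [394.52785411 263.72684401]
skirt c [344.56932991 274.85418382]
wrist tcp [319.19100673 229.81025606] axis116 [318.45952609 246.9075046 ] axis84 [318.67427581 228.84794409]
0.0005836416591923523 [-6.06191570e-04 -7.91536474e+01 -2.89962387e+01  1.90323649e-02
 -7.50572048e-02  3.82984278e-02] [8.61997314e-02 4.98711041e-01 1.65466294e+00 1.45403186e-05
 9.87942840e-01 1.73794711e+00]
```

```bash
python3 - <<'E'
from h import *
a=camera('scene')[:,:,::-1]; b=camera('top')[:,:,::-1]; a0=cv2.imread('pics/scene0.png')
g=lambda i:np.clip(255*(i/255.)**.45,0,255).astype(np.uint8)
A=cv2.resize(g(a[225:275,310:360]),(390,390),interpolation=cv2.INTER_CUBIC)
A0=cv2.resize(g(a0[225:275,310:360]),(390,390),interpolation=cv2.INTER_CUBIC)
cv2.imwrite('pics/s7.png',np.hstack([A0,A]))
cv2.imwrite('pics/t7.png',cv2.resize(g(b[200:290,250:370]),None,fx=6,fy=6,interpolation=cv2.INTER_CUBIC))
E
```

```text
(no output)
```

View pics/s7.png

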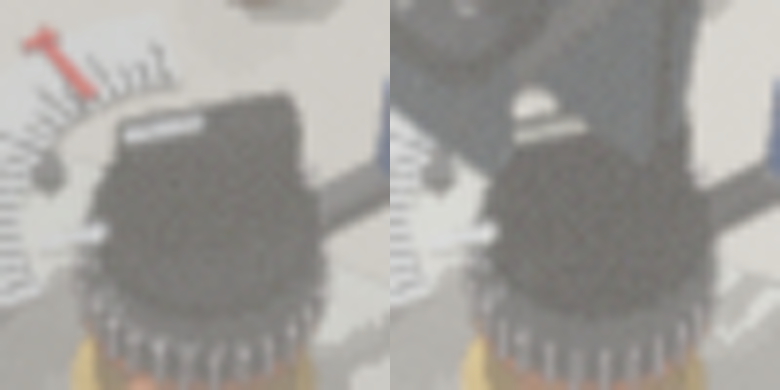

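View pics/t7.png

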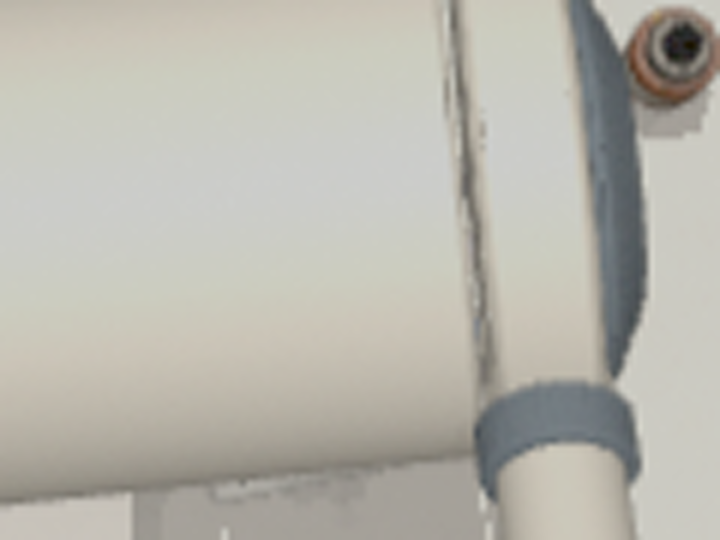

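>>> apply_moves(
  commands=[
    [0,0,-0.5,0,0,0,0],
    [0,0,-0.5,0,0,0,0],
    [0,0,-0.3,0,0,0,0.45],
    [0,0,0,0,0,0,0.45],
    [0,0,0,0,0,0,0.45],
  ],
)

```text
t: 6.18
position: [0.534, 0.106, 0.1418]
ee_rot: [3.141, 0.001, -0.083]
force: [-0.9, -0.2, -0.3]
width: 0.0273
```

```bash
python3 - <<'E'
from h import *
plan([.533,.107,.088],.94)
a=camera('scene')[:,:,::-1]
g=lambda i:np.clip(255*(i/255.)**.45,0,255).astype(np.uint8)
cv2.imwrite('pics/s8.png',cv2.resize(g(a[180:290,270:400]),None,fx=5,fy=5,interpolation=cv2.INTER_CUBIC))
cv2.imwrite('pics/w8.png',camera('wrist')[:,:,::-1])
E
```

```text
t 6.17 pos [0.534  0.106  0.1418] rpy [ 3.141e+00  1.000e-03 -8.300e-02] shift units [-0.03 -0.02  1.34] turn units [-0.    0.01 -7.33]
```

View pics/s8.png

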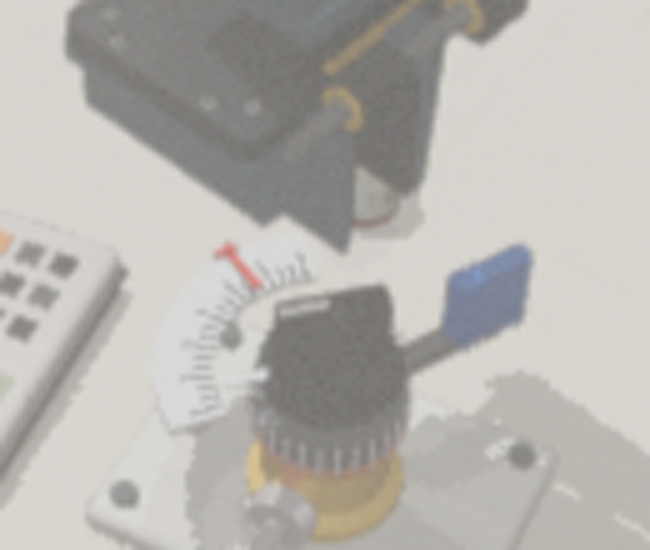

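View pics/w8.png

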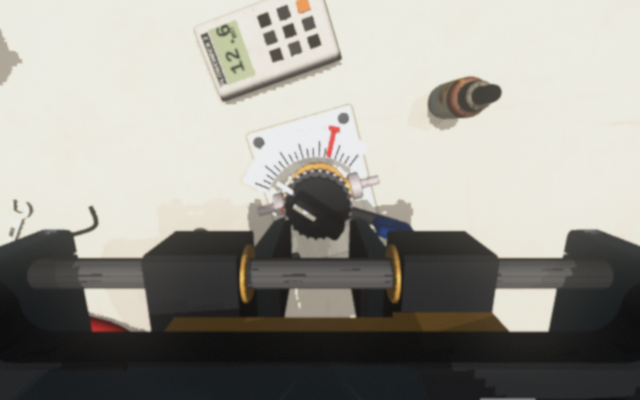

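The knob is untouched, and the fingers closed without meeting any resistance. I'll retry aligned with the bar, closing slowly and watching the width.

>>> apply_moves(
  commands=[
    [0,0,0,0,0,-1,0.4],
    [0,0,0,0,0,-1,0.4],
    [0,0,0,0,0,-1,0.4],
    [0,0,0,0,0,-1,0.4],
    [0,0,0,0,0,-1,0.4],
  ],
)

```text
t: 6.9
position: [0.5341, 0.106, 0.1418]
ee_rot: [-3.141, 0.001, 0.619]
force: [-0.1, 0.2, 0.4]
width: 0.0363
```

>>> apply_moves(
  commands=[
    [0,0,0,0,0,-1,0.4],
    [0,0,0,0,0,-1,0.4],
    [0,0,0,0,0,-0.3,0.4],
    [0,0,0,0,0,0,0.4],
  ],
)

```text
t: 7.4
position: [0.5342, 0.106, 0.1419]
ee_rot: [-3.141, 0.001, 0.936]
force: [1.0, 0.0, 0.4]
width: 0.0367
```

```bash
python3 - <<'E'
from h import *
plan([.533,.1065,.086],.93)
im=camera('wrist')[:,:,::-1]
cv2.imwrite('pics/w9.png',cv2.resize(im[110:310,220:460],None,fx=3,fy=3,interpolation=cv2.INTER_CUBIC))
E
```

```text
t 7.4 pos [0.5342 0.106  0.1419] rpy [-3.141e+00  1.000e-03  9.360e-01] shift units [-0.01 -0.03  1.4 ] turn units [-0.    0.    0.04]
```

View pics/w9.png

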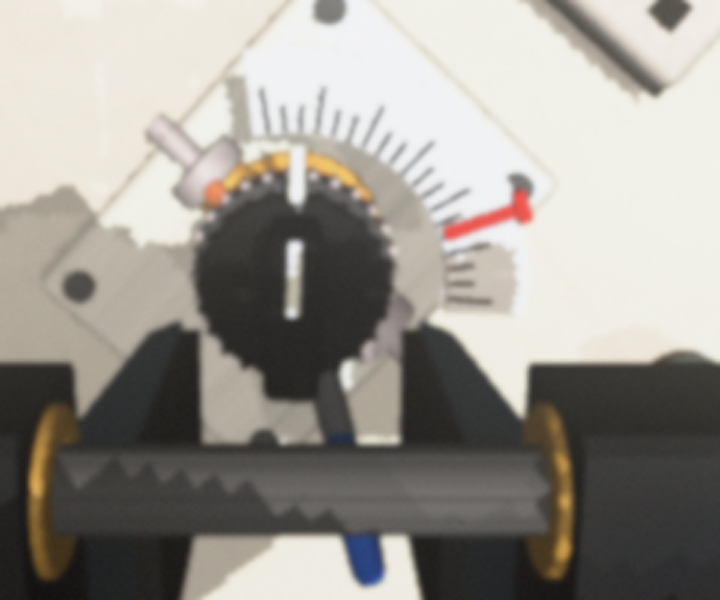

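>>> apply_moves(
  commands=[
    [0,0,0.7,0,0,0,0.4],
    [0,0,0.7,0,0,0,0.4],
    [0,0,0,0,0,0,0.3],
    [0,0,0,0,0,0,0.25],
  ],
  grip_force=20,
)

```text
t: 7.95
position: [0.5348, 0.106, 0.0872]
ee_rot: [3.141, -0.0, 0.935]
force: [0.5, 0.6, -0.3]
width: 0.023
```

>>> apply_moves(
  commands=[
    [0,0,0,0,0,0,0.2],
    [0,0,0,0,0,0,0.15],
    [0,0,0,0,0,0,0.1],
  ],
)

```text
t: 8.32
position: [0.533, 0.1071, 0.0872]
ee_rot: [-3.139, -0.0, 0.936]
force: [-10.2, 10.8, 10.0]
width: 0.0131
```

>>> apply_moves(
  commands=[
    [0,0,0,0,0,0,0.1],
  ],
)

```text
t: 8.45
position: [0.533, 0.1071, 0.0871]
ee_rot: [-3.139, -0.0, 0.936]
force: [-9.3, 11.6, 8.5]
width: 0.013
```

>>> apply_moves(
  commands=[
    [0,0,0,0,0,0,0.05],
  ],
)

```text
t: 8.57
position: [0.533, 0.1071, 0.0872]
ee_rot: [-3.139, -0.0, 0.936]
force: [-9.8, 10.3, 9.9]
width: 0.0132
```

>>> apply_moves(
  commands=[
    [0,0,0,0,0,0,0.05],
  ],
)

```text
t: 8.7
position: [0.5331, 0.1071, 0.0872]
ee_rot: [-3.139, -0.0, 0.936]
force: [-10.1, 9.6, 10.0]
width: 0.0132
```

Now it grips, at a width of 13 mm with a side load of about 14 N. I'll relieve that with a 2 mm shift, then turn.

>>> apply_moves(
  commands=[
    [0,-0.05,0,0,0,0,0.05],
    [0,0,0,0,0,0.5,0.05],
    [0,0,0,0,0,0.5,0.05],
  ],
)

```text
t: 9.07
position: [0.5328, 0.1075, 0.0872]
ee_rot: [3.141, -0.001, 0.794]
force: [-4.1, 3.0, 6.5]
width: 0.0135
```

```bash
python3 k.py pics/w10.png
```

```text
t 9.07 pos [0.5328 0.1075 0.0872] rpy [ 3.141e+00 -1.000e-03  7.940e-01] shift units [-0.    0.01 -0.02] turn units [-0.   -0.01  7.41]
0.013468266924673863 [-4.08349275  3.02464301  6.54741635] [0.55741207 0.73165294 0.07111244]
```

View pics/w10.png

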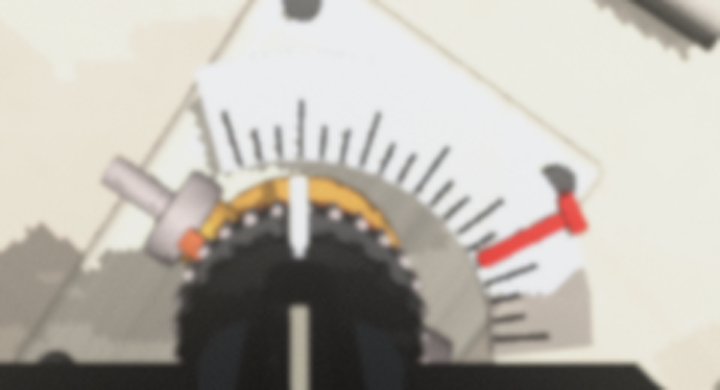

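The pointer now follows the tool, with its tip at zoom (299,176) and the mark's inner end at (480,260).

```bash
python3 - <<'E'
from h import *
C=cal('wrist'); s=r.sense()
f=lambda x,y,z: onplane(C,(220+x/3,110+y/3),z)[:2]
t=f(299,176,.083); m=f(480,260,.084); yaw=s['ee_rot'][2]
c=t-.040*np.array([np.cos(yaw),np.sin(yaw)])
for cc in (c,s['position'][:2]):
  v=m-cc;w=t-cc; print(cc,np.hypot(*v),np.hypot(*w),np.degrees(np.arctan2(w[1],w[0])-np.arctan2(v[1],v[0]))/8)
E
```

```text
[0.53151263 0.10680739] 0.04426360510933374 0.039999999999999966 7.46026902261632
[0.53279976 0.10743798] 0.0431840258899264 0.03864900088517576 7.701912811797946
```

>>> apply_moves(
  commands=[
    [0,0,0,0,0,0.8,0.05],
    [0,0,0,0,0,0.8,0.05],
    [0,0,0,0,0,0.8,0.05],
    [0,0,0,0,0,0.8,0.05],
    [0,0,0,0,0,0.8,0.05],
  ],
)

```text
t: 9.75
position: [0.5326, 0.1078, 0.0872]
ee_rot: [-3.141, -0.0, 0.234]
force: [-4.4, 6.1, 5.6]
width: 0.0132
```

>>> apply_moves(
  commands=[
    [0,0,0,0,0,0.8,0.05],
    [0,0,0,0,0,0.8,0.05],
    [0,0,0,0,0,0.6,0.05],
    [0,0,0,0,0,0.4,0.05],
    [0,0,0,0,0,0,0.05],
  ],
)

```text
t: 10.38
position: [0.5326, 0.1081, 0.0872]
ee_rot: [-3.14, -0.0, -0.126]
force: [-4.3, 8.4, 5.5]
width: 0.0131
```

```bash
python3 k.py pics/w11.png
```

```text
t 10.38 pos [0.5326 0.1081 0.0872] rpy [-3.14  -0.    -0.126] shift units [ 0.01  0.02 -0.02] turn units [-0.01 -0.    0.81]
0.013069548882022273 [-4.25183064  8.42476179  5.46528964] [1.68589011 0.9183549  0.01911345]
```

View pics/w11.png

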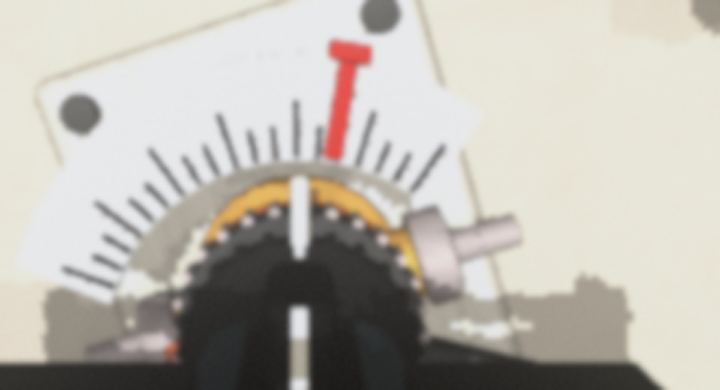

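```bash
cat > ang.py <<'E'
from h import *
import sys
x1,y1,x2,y2,x3,y3=map(float,sys.argv[1:7])
C=cal('wrist'); s=r.sense()
f=lambda x,y,z: onplane(C,(220+x/3,110+y/3),z)[:2]
t=f(x1,y1,.083); m=f(x2,y2,.084); m2=f(x3,y3,.084); yaw=s['ee_rot'][2]
c=t-.040*np.array([np.cos(yaw),np.sin(yaw)])
d=m2-m
print('mark line angle vs yaw, units',np.degrees(yaw-np.arctan2(d[1],d[0]))/8, 'yaw deg',np.degrees(yaw))
for cc in (c,s['position'][:2],np.array([.533,.107])):
  v=m-cc;w=t-cc; print(cc,np.hypot(*v),np.hypot(*w),np.degrees(np.arctan2(w[1],w[0])-np.arctan2(v[1],v[0]))/8)
E
python3 ang.py 299 177 334 158 347 62
```

```text
mark line angle vs yaw, units 0.9025286120143262 yaw deg -7.202347157087802
[0.53100036 0.10791941] 0.04465661978442532 0.03999999999999998 1.1603521828206989
[0.53255741 0.10805401] 0.04320555022119882 0.0384735227104738 1.1937920914214637
[0.533 0.107] 0.042479447708615926 0.037906644485608064 1.232359847065064
```

>>> apply_moves(
  commands=[
    [0,-0.03,0,0,0,0.5,0.05],
    [0,0,0,0,0,0.5,0.05],
    [0,0,0,0,0,0,0.05],
  ],
)

```text
t: 10.8
position: [0.5326, 0.1084, 0.0872]
ee_rot: [-3.142, 0.0, -0.266]
force: [-5.3, 0.7, 7.1]
width: 0.0132
```

```bash
python3 k.py pics/w12.png
```

```text
t 10.8 pos [0.5326 0.1084 0.0872] rpy [-3.142  0.    -0.266] shift units [ 0.02  0.03 -0.02] turn units [-0.    0.   -0.19]
0.013194496599322989 [-5.25830132  0.73976103  7.05132782] [ 0.24815426  1.05986668 -0.03739648]
```

View pics/w12.png

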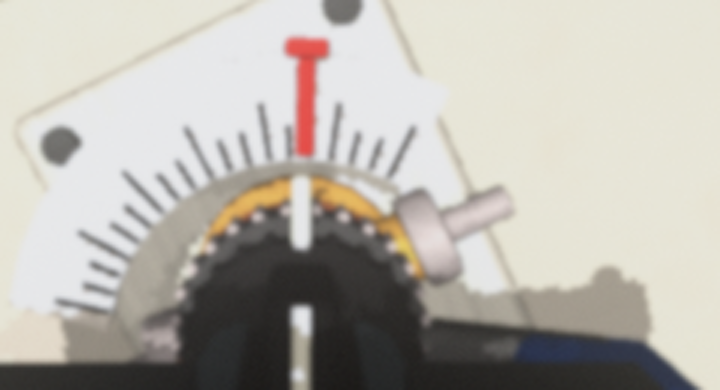

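```bash
python3 ang.py 302 178 305 155 307 60; python3 - <<'E'
from h import *
im=cv2.imread('pics/w12.png')
h=cv2.cvtColor(im,cv2.COLOR_BGR2HSV)
m=cv2.inRange(h,(0,120,80),(10,255,255))|cv2.inRange(h,(170,120,80),(180,255,255))
for y in range(70,156,12):
    x=np.nonzero(m[y,260:350])[0]+260; print('m',y,x.min() if len(x) else 0,x.mean() if len(x) else 0)
g=im[:,:,0].astype(int) # blue channel: white high, brass low
for y in range(180,246,9):
    row=g[y,280:325]; w=np.clip(row-row.min()-0.5*(row.max()-row.min()),0,None); print('p',y,(w*np.arange(280,325)).sum()/w.sum())
E
```

```text
mark line angle vs yaw, units 0.13972896845150795 yaw deg -15.196195095808843
[0.53072118 0.10786612] 0.044898344995653615 0.04000000000000001 0.09740269539193813
[0.53260624 0.10845689] 0.04326232990052172 0.03835047489271061 0.07856185690050999
[0.533 0.107] 0.04246964884173107 0.037574582780155144 0.10821043188893215
m 70 299 306.0
m 82 299 306.0
m 94 299 305.5
m 106 299 305.5
m 118 299 305.5
m 130 298 305.0
m 142 298 305.0
m 154 304 306.0
p 180 300.53446502057614
p 189 300.3700854700855
p 198 300.3879093198992
p 207 299.8598901098901
p 216 300.3746275010643
p 225 300.5616311399444
p 234 300.6341895482728
p 243 300.83883411915986
```

>>> apply_moves(
  commands=[
    [0,0,0,0,0,0.14,0.05],
    [0,0,0,0,0,0,0.05],
  ],
)

```text
t: 11.1
position: [0.5326, 0.1085, 0.0872]
ee_rot: [-3.141, 0.0, -0.285]
force: [-4.7, 0.6, 7.1]
width: 0.0132
```

```bash
cat > pm.py <<'E'
from h import *
import sys
im=cv2.imread(sys.argv[1])
h=cv2.cvtColor(im,cv2.COLOR_BGR2HSV)
m=cv2.inRange(h,(0,120,80),(10,255,255))|cv2.inRange(h,(170,120,80),(180,255,255))
M=[(y,(np.nonzero(m[y,250:350])[0]+250).mean()) for y in range(70,148,6)]
g=im[:,:,0].astype(int); P=[]
for y in range(183,240,6):
    row=g[y,275:330]; w=np.clip(row-row.min()-0.5*(row.max()-row.min()),0,None); P.append((y,(w*np.arange(275,330)).sum()/w.sum()))
a=np.polyfit(*zip(*M),1); b=np.polyfit(*zip(*P),1)
print('mark@165',np.polyval(a,165),'ptr@165',np.polyval(b,165),a[0],b[0])
E
python3 k.py pics/w13.png; python3 pm.py pics/w13.png
```

```text
t 11.1 pos [0.5326 0.1085 0.0872] rpy [-3.141  0.    -0.285] shift units [ 0.02  0.03 -0.02] turn units [-0.    0.   -0.32]
0.013242891639854664 [-4.66265971  0.61550621  7.06982686] [0.2669425  1.0573768  0.07352142]
mark@165 300.106227106227 ptr@165 299.69818406565537 -0.007326007326007524 0.006185556960472062
```

Pointer and mark line up to within about 0.2 mm. I'll release and lift straight up, keeping the opening small.

>>> apply_moves(
  commands=[
    [0,0,0,0,0,0,0.2],
    [0,0,0,0,0,0,0.3],
    [0,0,0,0,0,0,0.35],
    [0,0,-0.4,0,0,0,0.38],
    [0,0,-0.9,0,0,0,0.38],
  ],
)

```text
t: 11.78
position: [0.5321, 0.1083, 0.1379]
ee_rot: [3.141, 0.003, -0.284]
force: [0.2, -0.1, 0.7]
width: 0.0348
```

>>> apply_moves(
  commands=[
    [0,0,-0.9,0,0,0,0.2],
    [-0.7,0,-0.7,0,0,0,0],
    [-0.7,0,0,0,0,0,0],
    [0,0,0,0,0,0,0],
  ],
)

```text
t: 12.28
position: [0.4778, 0.1244, 0.2028]
ee_rot: [-3.142, 0.0, -0.284]
force: [0.4, 0.6, 0.3]
width: 0.0006
```

```bash
python3 - <<'E'
from h import *
plan([.533,.107,.2],1.17); s=r.sense(); print(s['force'],s['moment'],s['width'],s['qpos'])
C=cal('wrist'); np.savez('w14.npz',K=C[0],R=C[1],t=C[2])
im=camera('wrist')[:,:,::-1]
p=proj(C,[.533,.107,.09]).astype(int); x0=p[0]-120; y0=max(p[1]-90,0); print(x0,y0)
cv2.imwrite('pics/w14.png',cv2.resize(im[y0:y0+190,x0:x0+240],None,fx=3,fy=3,interpolation=cv2.INTER_CUBIC))
E
```

```text
t 12.28 pos [0.4778 0.1244 0.2028] rpy [-3.142  0.    -0.284] shift units [1.45 0.03 0.07] turn units [ -0.    -0.   -10.41]
[0.38316029 0.5624046  0.33903831] [ 0.0460968  -0.00232576  0.01475646] 0.0005790500511140244 [1.33705948e-01 2.91517406e-01 1.63760239e+00 6.75832551e-05
 1.21244630e+00 1.98806049e+00]
200 41
```

View pics/w14.png

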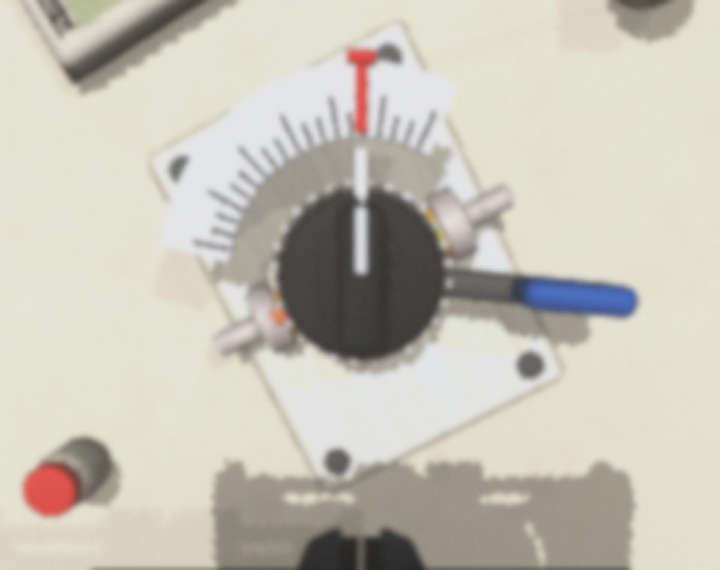

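The view at yaw −0.284 shows the pointer (361,150) exactly on the mark (361,132). The ear top runs from (525,290) to (632,300). I'll work out the ear angle and the approach pose for pushing.

```bash
cat >> h.py <<'E'
A=np.array([.5335,.1080])
def earpose(e,gap=0,r0=.068,half=.0185):
    u=np.array([np.cos(e),np.sin(e)]); t=np.array([-u[1],u[0]])
    return A+r0*u+(half+gap)*t, e+np.pi
E
python3 - <<'E'
from h import *
d=np.load('w14.npz'); C=(d['K'],d['R'],d['t'])
f=lambda x,y,z: onplane(C,(200+x/3,41+y/3),z)[:2]
print('skirt',f(361,272,.084),'tip',f(361,149,.083))
for p in ((525,289),(632,300)):
  for c in (A,f(361,272,.084)):
    v=f(*p,.098)-c; print(np.hypot(*v),np.degrees(np.arctan2(v[1],v[0])))
v=f(632,300,.098)-f(525,289,.098);print('dir',np.degrees(np.arctan2(v[1],v[0])))
e=np.radians(-112)
p,y=earpose(e,.010); print(p,y)
plan([*p,.2],y)
E
```

```text
skirt [0.53318472 0.10726983] tip [0.56875499 0.09692402]
0.05082962970999386 -111.58231212626943
0.05003468386330221 -111.55414715738834
0.08372781950923436 -111.73582903330845
0.08293280761279853 -111.72030825399446
dir -111.97301869018898
[0.53445149 0.03427521] 1.186823891356144
t 12.32 pos [0.479  0.1242 0.2027] rpy [-3.141 -0.    -0.284] shift units [1.96 1.77 0.07] turn units [  0.    -0.   -10.53]
```

>>> apply_moves(
  commands=[
    [0.65,0.59,0,0,0,0,0],
    [0.65,0.59,0,0,0,0,0],
    [0.65,0.59,0,0,0,0,0],
    [0,0,0,0,0,-1,0],
    [0,0,0,0,0,-1,0],
  ],
  grip_force=40,
)

```text
t: 12.95
position: [0.5352, 0.0333, 0.2019]
ee_rot: [3.142, 0.0, -0.002]
force: [0.2, -0.3, -0.2]
width: 0.0008
```

>>> apply_moves(
  commands=[
    [0,0,0,0,0,-1,0],
    [0,0,0,0,0,-1,0],
    [0,0,0,0,0,-1,0],
    [0,0,0,0,0,-1,0],
    [0,0,0,0,0,-1,0],
  ],
)

```text
t: 13.58
position: [0.535, 0.0338, 0.202]
ee_rot: [-3.142, 0.0, 0.697]
force: [0.3, 0.3, 0.6]
width: 0.0005
```

>>> apply_moves(
  commands=[
    [0,0,0,0,0,-1,0],
    [0,0,0,0,0,-1,0],
    [0,0,0,0,0,-1,0],
    [0,0,0,0,0,-0.5,0],
    [0,0,0,0,0,0,0],
  ],
)

```text
t: 14.2
position: [0.5348, 0.0339, 0.2021]
ee_rot: [-3.141, 0.0, 1.181]
force: [-0.2, 0.4, 1.0]
width: 0.0002
```

```bash
python3 - <<'E'
from h import *
p,y=earpose(np.radians(-111.8),.010)
plan([*p,.062],y); s=r.sense(); print(s['force'],s['moment'],s['qpos'])
cv2.imwrite('pics/w15.png',camera('wrist')[:,:,::-1])
E
```

```text
t 14.2 pos [0.5348 0.0339 0.2021] rpy [-3.141  0.     1.181] shift units [ 0.01 -0.01  3.5 ] turn units [-0.    0.   -0.07]
[-0.15463235  0.43899189  1.0166732 ] [-0.06346225 -0.08482659  0.02182047] [-4.81612780e-02  3.52503236e-01  1.54335178e+00 -7.76723440e-05
  1.24593121e+00  3.41732716e-01]
```

View pics/w15.png

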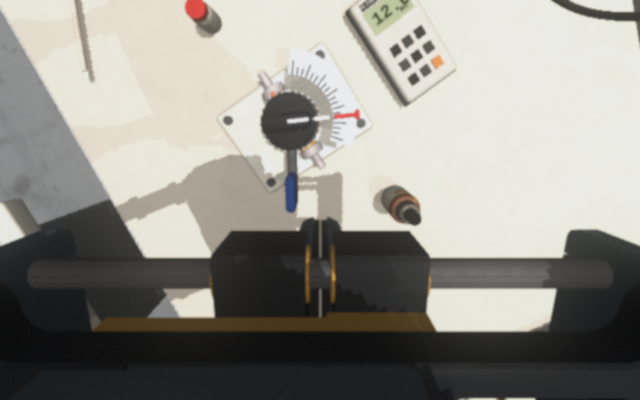

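The closed fingers stand on the anticlockwise side of the ear (ear at (291,195), fingertips at (320,225)), well clear of the dropper. I'll lower.

>>> apply_moves(
  commands=[
    [0,0,0.9,0,0,0,0],
    [0,0,0.9,0,0,0,0],
    [0,0,0.9,0,0,0,0],
    [0,0,0.8,0,0,0,0],
    [0,-0.1,0,0,0,0,0],
  ],
)

```text
t: 14.88
position: [0.5293, 0.0357, 0.0607]
ee_rot: [-3.138, 0.001, 1.18]
force: [0.2, -0.8, 0.7]
width: 0.0001
```

```bash
cat > st.py <<'E'
from h import *
s=r.sense(); R=Ro.from_euler('xyz',s['ee_rot']); Ft=R.inv().apply(s['force'])
v=A-s['position'][:2]; a=R.inv().apply([*v,0])*1000
pos=s['position'][:2]-A; F=s['force']
T=pos[0]*F[1]-pos[1]*F[0]; 
e=s['ee_rot'][2]-np.pi
# ear angle if finger half face 18.5
u=-v; ea=np.arctan2(u[1],u[0])-np.arcsin(np.clip(.0185/np.hypot(*u),-1,1))
print('t %.2f z %.4f axis in tool mm %s Ftool %s  T(rxF) %.3f Mz %.3f sum %.3f yaw-pi %.2f deg earangle(by pos) %.2f deg'%(s['t'],s['position'][2],a.round(1),Ft.round(1),T,s['moment'][2],T+s['moment'][2],np.degrees(e),np.degrees(ea)))
E
python3 st.py; python3 - <<'E'
from h import *
im=camera('scene')[:,:,::-1]
cv2.imwrite('pics/s16.png',cv2.resize(im[190:320,280:440],None,fx=4.5,fy=4.5,interpolation=cv2.INTER_CUBIC))
E
```

```text
t 14.88 z 0.0607 axis in tool mm [ 68.5 -23.7  -0. ] Ftool [-0.6  0.5 -0.7]  T(rxF) 0.021 Mz 0.001 sum 0.022 yaw-pi -112.39 deg earangle(by pos) -108.10 deg
```

View pics/s16.png

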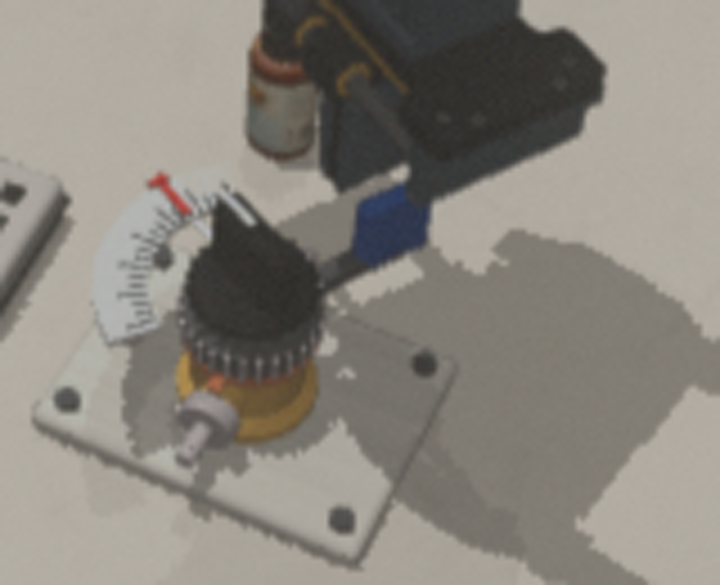

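The closed fingers are behind the ear on its far side. I'll make contact and start along the arc.

>>> apply_moves(
  commands=[
    [0,-0.12,0,0,0,0,0],
    [-0.03,-0.12,0,0,0,0.5,0],
    [-0.03,-0.12,0,0,0,0.5,0],
  ],
)

```text
t: 15.3
position: [0.517, 0.0394, 0.0639]
ee_rot: [3.139, -0.001, 1.04]
force: [0.7, 0.1, -0.9]
width: 0.0004
```

```bash
python3 st.py
```

```text
t 15.30 z 0.0639 axis in tool mm [ 67.5 -20.5   0. ] Ftool [0.4 0.5 0.9]  T(rxF) 0.045 Mz -0.005 sum 0.040 yaw-pi -120.44 deg earangle(by pos) -118.71 deg
```

>>> apply_moves(
  commands=[
    [-0.03,-0.12,0,0,0,0.5,0],
  ],
)

```text
t: 15.42
position: [0.5123, 0.0408, 0.0639]
ee_rot: [3.139, -0.001, 0.97]
force: [0.2, -0.6, 0.4]
width: 0.0005
```

```bash
python3 st.py
```

```text
t 15.43 z 0.0639 axis in tool mm [ 67.4 -20.5   0. ] Ftool [-0.4  0.5 -0.4]  T(rxF) 0.026 Mz -0.026 sum -0.000 yaw-pi -124.44 deg earangle(by pos) -122.76 deg
```

>>> apply_moves(
  commands=[
    [0,-0.04,0,0,0,0,0],
    [-0.03,-0.12,0,0,0,0.5,0],
  ],
)

```text
t: 15.68
position: [0.5064, 0.0434, 0.0634]
ee_rot: [3.14, -0.001, 0.903]
force: [0.9, -0.6, -0.1]
width: 0.0006
```

```bash
python3 st.py;  python3 - <<'E'
from h import *
im=camera('scene')[:,:,::-1]
cv2.imwrite('pics/s17.png',cv2.resize(im[190:320,280:440],None,fx=4.5,fy=4.5,interpolation=cv2.INTER_CUBIC))
cv2.imwrite('pics/w17.png',camera('wrist')[:,:,::-1])
E
```

```text
t 15.68 z 0.0634 axis in tool mm [ 67.5 -18.7   0. ] Ftool [0.1 1.1 0.1]  T(rxF) 0.077 Mz -0.023 sum 0.054 yaw-pi -128.25 deg earangle(by pos) -128.05 deg
```

View pics/s17.png

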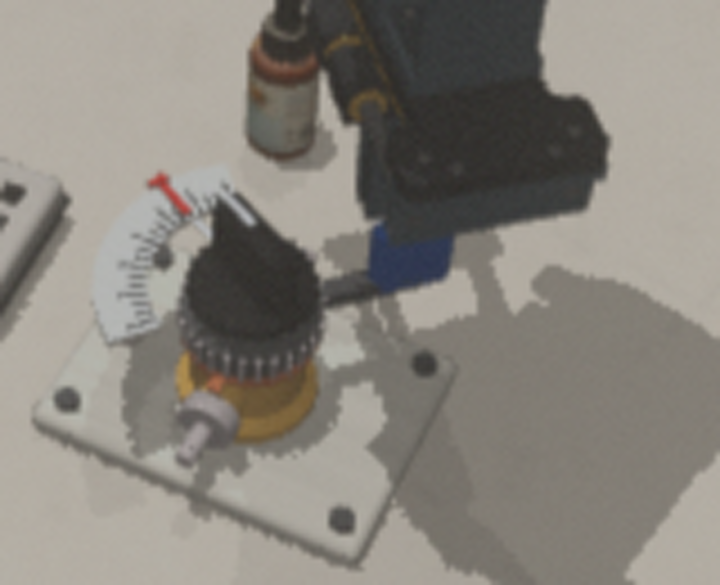

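View pics/w17.png

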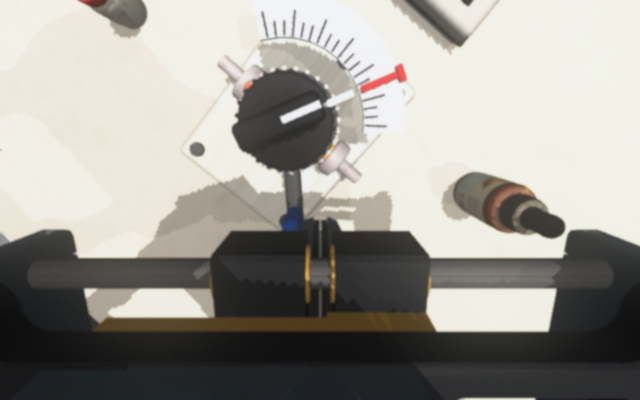

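The ear is being pushed round (torque about 0.05 N m, free running). From here I'll use small steps and feel for the bite.

>>> apply_moves(
  commands=[
    [-0.015,-0.06,0,0,0,0.25,0],
    [-0.015,-0.06,0,0,0,0.25,0],
  ],
)

```text
t: 16.02
position: [0.5013, 0.0455, 0.0626]
ee_rot: [3.141, -0.0, 0.831]
force: [0.5, -0.1, -0.0]
width: 0.0003
```

```bash
python3 st.py
```

```text
t 16.02 z 0.0626 axis in tool mm [ 67.9 -18.4   0. ] Ftool [0.3 0.4 0. ]  T(rxF) 0.033 Mz -0.000 sum 0.033 yaw-pi -132.37 deg earangle(by pos) -132.48 deg
```

>>> apply_moves(
  commands=[
    [-0.015,-0.06,0,0,0,0.25,0],
    [-0.015,-0.06,0,0,0,0.25,0],
  ],
)

```text
t: 16.27
position: [0.4967, 0.048, 0.0624]
ee_rot: [-3.142, -0.0, 0.761]
force: [-0.0, 0.5, 0.4]
width: 0.0004
```

```bash
python3 st.py
```

```text
t 16.27 z 0.0624 axis in tool mm [ 68.  -18.1   0. ] Ftool [ 0.3 -0.4 -0.4]  T(rxF) -0.020 Mz -0.036 sum -0.056 yaw-pi -136.41 deg earangle(by pos) -136.73 deg
```

>>> apply_moves(
  commands=[
    [-0.015,-0.06,0,0,0,0.25,0],
    [-0.015,-0.06,0,0,0,0.25,0],
  ],
)

```text
t: 16.52
position: [0.4925, 0.0507, 0.0624]
ee_rot: [-3.142, 0.0, 0.691]
force: [1.3, -0.3, 1.1]
width: 0.0001
```

```bash
python3 st.py
```

```text
t 16.52 z 0.0624 axis in tool mm [ 68.1 -18.1  -0. ] Ftool [ 0.8  1.1 -1.1]  T(rxF) 0.090 Mz -0.002 sum 0.088 yaw-pi -140.42 deg earangle(by pos) -140.78 deg
```

>>> apply_moves(
  commands=[
    [-0.015,-0.06,0,0,0,0.25,0],
    [-0.015,-0.06,0,0,0,0.25,0],
  ],
)

```text
t: 16.77
position: [0.4886, 0.0537, 0.0624]
ee_rot: [-3.142, 0.0, 0.621]
force: [0.7, -0.0, -0.1]
width: 0.0004
```

>>> apply_moves(
  commands=[
    [-0.015,-0.06,0,0,0,0.25,0],
    [-0.015,-0.06,0,0,0,0.25,0],
  ],
)

```text
t: 17.02
position: [0.4849, 0.057, 0.0624]
ee_rot: [-3.142, 0.0, 0.551]
force: [0.4, -0.9, 1.0]
width: 0.0003
```

>>> apply_moves(
  commands=[
    [-0.015,-0.06,0,0,0,0.25,0],
    [-0.015,-0.06,0,0,0,0.25,0],
  ],
)

```text
t: 17.27
position: [0.4814, 0.0605, 0.0624]
ee_rot: [-3.142, 0.0, 0.481]
force: [0.8, 0.1, 1.0]
width: 0.0003
```

>>> apply_moves(
  commands=[
    [-0.015,-0.06,0,0,0,0.25,0],
    [-0.015,-0.06,0,0,0,0.25,0],
  ],
)

```text
t: 17.52
position: [0.4788, 0.0638, 0.0625]
ee_rot: [3.14, -0.001, 0.412]
force: [2.8, -6.8, 1.3]
width: 0.0003
```

```bash
python3 st.py
```

```text
t 17.52 z 0.0625 axis in tool mm [ 67.8 -18.7   0. ] Ftool [-0.2  7.4 -1.3]  T(rxF) 0.499 Mz 0.122 sum 0.621 yaw-pi -156.40 deg earangle(by pos) -156.27 deg
```

It has bitten: 7.4 N, about 0.62 N m about the axis. I'll go on in small single steps.

>>> apply_moves(
  commands=[
    [-0.015,-0.06,0,0,0,0.25,0],
  ],
)

```text
t: 17.65
position: [0.4775, 0.0655, 0.0626]
ee_rot: [3.14, -0.001, 0.377]
force: [3.6, -8.8, 1.1]
width: 0.0003
```

```bash
python3 st.py; python3 - <<'E'
from h import *
cv2.imwrite('pics/w18.png',camera('wrist')[:,:,::-1])
E
```

```text
t 17.65 z 0.0626 axis in tool mm [ 67.7 -18.9   0. ] Ftool [ 0.1  9.5 -1.1]  T(rxF) 0.645 Mz 0.113 sum 0.758 yaw-pi -158.39 deg earangle(by pos) -158.09 deg
```

View pics/w18.png

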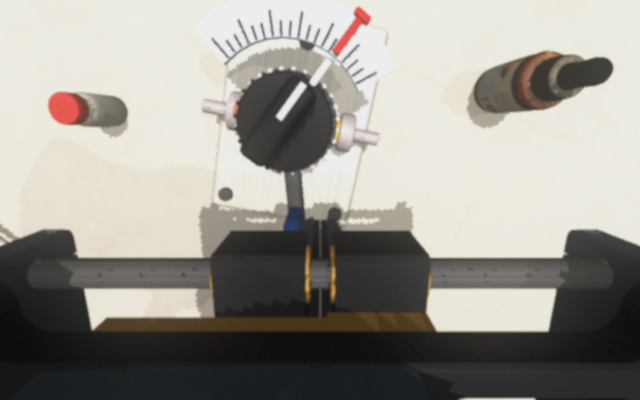

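>>> apply_moves(
  commands=[
    [-0.015,-0.06,0,0,0,0.25,0],
  ],
)

```text
t: 17.82
position: [0.4761, 0.0674, 0.0626]
ee_rot: [3.14, -0.001, 0.343]
force: [3.2, -11.3, -0.0]
width: 0.0002
```

```bash
python3 st.py
```

```text
t 17.82 z 0.0626 axis in tool mm [ 67.7 -19.    0. ] Ftool [-0.8 11.7  0. ]  T(rxF) 0.780 Mz 0.122 sum 0.902 yaw-pi -160.37 deg earangle(by pos) -159.95 deg
```

>>> apply_moves(
  commands=[
    [-0.015,-0.06,0,0,0,0.25,0],
  ],
)

```text
t: 17.95
position: [0.4748, 0.0693, 0.0626]
ee_rot: [3.14, -0.001, 0.307]
force: [3.6, -11.2, 1.4]
width: 0.0004
```

```bash
python3 st.py
```

```text
t 17.95 z 0.0626 axis in tool mm [ 67.7 -19.1   0. ] Ftool [ 0.1 11.7 -1.4]  T(rxF) 0.797 Mz 0.183 sum 0.980 yaw-pi -162.39 deg earangle(by pos) -161.91 deg
```

>>> apply_moves(
  commands=[
    [-0.015,-0.06,0,0,0,0.25,0],
    [0,0,0,0,0,0,0],
  ],
)

```text
t: 18.2
position: [0.4734, 0.0714, 0.0626]
ee_rot: [3.14, -0.001, 0.273]
force: [3.7, -10.9, 0.4]
width: 0.0005
```

```bash
python3 st.py
```

```text
t 18.20 z 0.0626 axis in tool mm [ 67.7 -19.    0. ] Ftool [ 0.6 11.5 -0.4]  T(rxF) 0.789 Mz 0.272 sum 1.061 yaw-pi -164.34 deg earangle(by pos) -163.91 deg
```

Torque about the axis is about 1.06 N m, and travel since the bite is about 0.14 rad. One last small nudge, then back off.

>>> apply_moves(
  commands=[
    [-0.003,-0.015,0,0,0,0.06,0],
    [0,0,0,0,0,0,0],
  ],
)

```text
t: 18.45
position: [0.4732, 0.0718, 0.0626]
ee_rot: [3.14, -0.001, 0.265]
force: [2.7, -13.3, 0.4]
width: 0.0003
```

```bash
python3 st.py
```

```text
t 18.45 z 0.0626 axis in tool mm [ 67.7 -19.1   0. ] Ftool [-0.9 13.5 -0.4]  T(rxF) 0.900 Mz 0.165 sum 1.064 yaw-pi -164.81 deg earangle(by pos) -164.28 deg
```

>>> apply_moves(
  commands=[
    [0,0.1,0,0,0,0,0],
    [0,0.3,0,0,0,0,0],
    [0,0,-0.9,0,0,0,0],
    [0,0,-0.9,0,0,0,0],
    [-0.9,0,-0.9,0,0,0,0],
  ],
)

```text
t: 19.08
position: [0.4432, 0.0475, 0.1716]
ee_rot: [3.141, -0.001, 0.265]
force: [-0.1, -0.2, 0.7]
width: 0.0004
```

>>> apply_moves(
  commands=[
    [-0.5,0,-0.7,0,0,0,0],
    [0,0,0,0,0,0,0],
  ],
)

```text
t: 19.32
position: [0.4225, 0.0421, 0.2001]
ee_rot: [3.141, -0.003, 0.265]
force: [1.5, 0.2, -1.0]
width: 0.0001
```

```bash
python3 - <<'E'
from h import *
s=r.sense(); print(s['position'],s['force'])
C=cal('wrist'); np.savez('w19.npz',K=C[0],R=C[1],t=C[2])
im=camera('wrist')[:,:,::-1]; cv2.imwrite('pics/w19.png',im)
p=proj(C,[.533,.107,.09]).astype(int); x0=max(p[0]-120,0); y0=max(p[1]-90,0); print(x0,y0)
cv2.imwrite('pics/w19z.png',cv2.resize(im[y0:y0+190,x0:x0+240],None,fx=3,fy=3,interpolation=cv2.INTER_CUBIC))
b=camera('top')[:,:,::-1];cv2.imwrite('pics/t19.png',cv2.resize(b[150:300,200:400],None,fx=4,fy=4,interpolation=cv2.INTER_CUBIC))
E
```

```text
[0.4225248  0.04205861 0.20005056] [ 1.48265883  0.17491836 -1.00471678]
161 0
```

View pics/w19z.png

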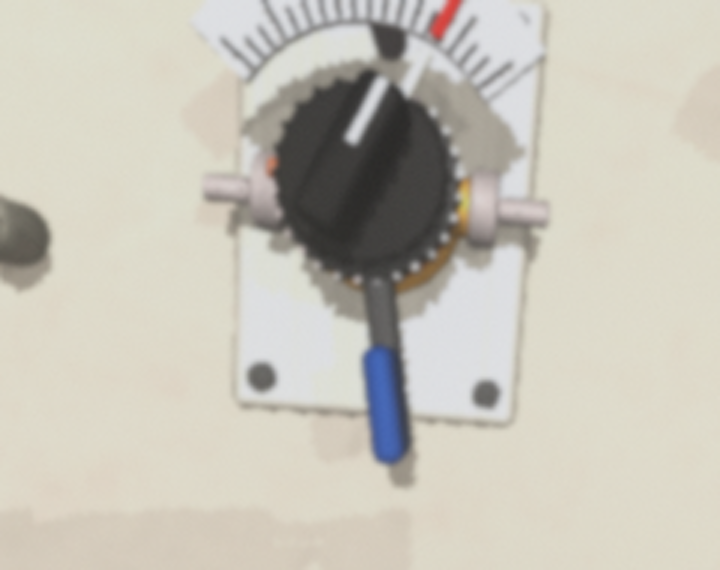

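View pics/t19.png

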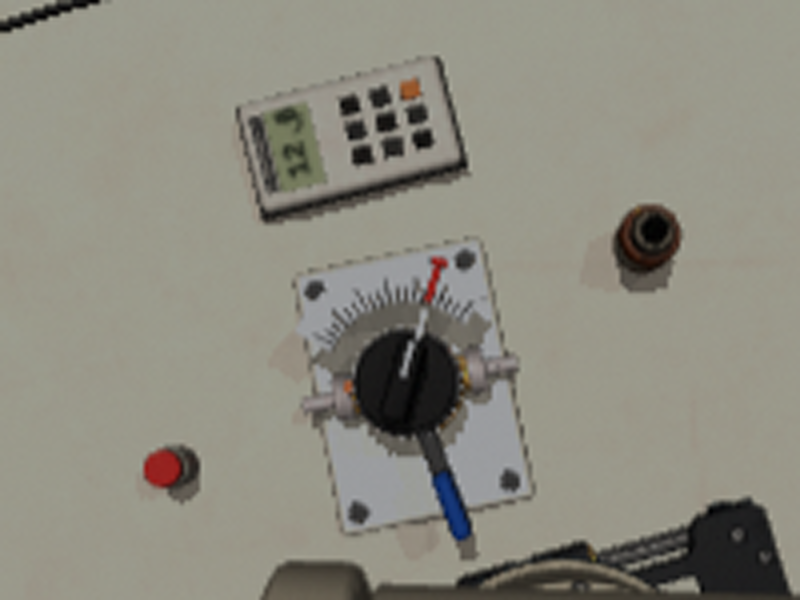

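```bash
python3 - <<'E'
from h import *
d=np.load('w19.npz'); C=(d['K'],d['R'],d['t'])
f=lambda x,y,z: onplane(C,(161+x/3,0+y/3),z)[:2]
c=f(366,175,.084); print(c)
a=lambda v:np.degrees(np.arctan2(v[1],v[0]))
print('ear',a(f(393,455,.098)-c),a(f(378,350,.098)-c),'ptr',a(f(426,60,.083)-c),'mark',a(f(438,36,.084)-c))
for n in ('top0','t'):
    im=cv2.imread('pics/top0.png') if n=='top0' else camera('top')[:,:,::-1]
    h=cv2.cvtColor(im,cv2.COLOR_BGR2HSV)[200:290,225:380]
    m=cv2.inRange(h,(0,150,80),(8,255,255)); k,l,st,ce=cv2.connectedComponentsWithStats(m); print(n,[(tuple(ce[i].round(1)),st[i][4]) for i in range(1,k) if st[i][4]>8])
E
```

```text
[0.53196059 0.10572597]
ear -159.5447808205403 -160.62877742852402 ptr -15.037442524842506 mark -15.149927790799516
top0 [((np.float64(83.2), np.float64(19.2)), np.int32(18)), ((np.float64(15.2), np.float64(66.7)), np.int32(62))]
t [((np.float64(83.2), np.float64(19.2)), np.int32(18)), ((np.float64(15.2), np.float64(66.7)), np.int32(62))]
```

```bash
python3 - <<'E'
from h import *
print(r.sign_off()); print(r.sense()['t'])
E
```

```text
the job is handed in; nothing more can be done
None
the job is handed in; nothing more can be done
```

I turned the knob clockwise until its pointer met the red mark, then tightened the lock ring by its ear, and handed the job in at about 19.5 s.

- **Knob:** The first grip failed: the fingers shut without turning the knob, and it did not move. I gripped it again about 4 mm lower and it turned normally. In the last wrist view the pointer is at −15.0° and the mark at −15.1°; the top view agrees.
- **Lock ring:** I pushed the ear with closed fingers. It bit after about 0.7 rad, at about 0.6 N m. I went on about 0.14 rad past the bite, to about 1.06 N m, against the 1.1 N m asked.
- **Disagreement:** Force alone, taken at the middle of the ear, gives a lower torque of 0.90 N m (13.5 N). I trusted the figure that includes the measured moment, because it matches the turn since the bite. Both figures lie in the tight range and below crushing.
- **Ear angle:** By finger position, assuming the finger thickness, the ear stood at −164°; in the last picture it is at about −160°. I put this down to the assumed thickness; it does not change the turn since the bite.
- **Surroundings:** The vial and the mark are at the same pixels in the top view as at the start. The flow meter and dropper bottle look unmoved, but I did not measure them. The arm had lifted away and touched nothing when I handed in.

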